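# Level the glass lapping plate with a wedge

### The arm

A 6-joint arm with a two-finger parallel gripper is mounted at the origin on a cart in front of the work surface, level with it; the furniture and walls round the work are solid. World frame = base frame: x ahead of the robot, y to its left, z up, the work surface at z = 0. Lengths are in mm, angles in rad, forces in N, time in s.
With the tool pointing down it reaches from about 375 to 925 mm from the base axis. Payload 5.7 kg.
Tool frame: the origin (TCP) lies at the very end of the fingers, on their centre line; the grasp point (between the pads) lies 19 mm behind it; z points along the fingers, y is the line along which they close (so a half turn about z gives the same grasp; the last joint's range is limited). The gripper opens to 88 mm and grips with 3 to 60 N. Pads are 20 mm wide; open, the fingers measure 115 mm over their backs; the gripper's body (75 mm by 178 mm) begins 61 mm behind the grasp point.
Start: joints at [-1.426, 0.359, 1.51, -0, 1.272, -0.115], TCP at [154.118, -579.836, 222.623] pointing down, gripper open.
Joint ranges: [-2.97, 2.97], [-1.01, 2.36], [0.21, 2.38], [-0.96, 4.11], [0.2, 2.71], [-2.98, 2.98]. Speed limits (rad/s): [2.39, 2.39, 3.14, 3.14, 3.14, 3.14].

### API

Orientations are given as a unit quaternion [w, x, y, z].
In Python, from rig import manip, eyes, nets gives the robot as it stands.
- The arm moves only by the tool play_rows, never from a script. Its argument "moves" is text: rows parted by semicolons, each of 7 numbers parted by spaces: the shift along the world's x, y, z in units of 50 mm (1.0 is 50 mm), then the turn, a rotation vector about the world's x, y, z in units of 6 degrees (1.0 is 6 degrees), then the opening, from 0 (shut) to 1 (fully open). A call has 1 to 20 rows; each row is the pose to reach, as a shift and turn from the pose commanded when the call began; what a row does not reach only later rows make up. A row lasts 1/8 s, in which the tool goes at most 62.5 mm and 10.7 degrees, less where a joint would pass 70% of its speed; a pose out of reach is approached as far as the arm can. A call with a gripper value outside its range is refused whole. The fingers move at their own pace and stop on an object; the grip force is fixed at half the most. Time passes only in rows, so rows that repeat a pose let the fingers close. It gives the time, the measured TCP pose, the force, the opening and the grip force at its end, in the units of the state.
- manip.state(): the state, without advancing time (a new reading comes with each control period).
- eyes.camera(name): name is "scene" or "side" or "wrist"; returns a dict with "image" (400x640x3 uint8, red, green, blue), "fx", "fy", "cx", "cy" (pixels), "T" (4x4, takes a point from camera to world coordinates). Camera axes: x right, y up, looking along -z (the intrinsics and any distortion apply to the point x, -y, -z); pixel columns grow to the right and rows downward; lengths in mm; the calibration is good to about 2 mm. The wrist camera is an equidistant fisheye: a pixel r from the principal point sees the ray r / f radians off the axis. A picture is of the moment at which its call begins. There is no depth.
- manip.job_done(): hands the job in; it is judged then, once.
Trained networks look in the newest picture that a camera, given by its name, has taken for a name from the list of things; names that differ only in an ending like _2 or _b are one class to them, and where a whole thing is asked for, a point or a joint stands for the part that bears it (a point fixed in the world has none). Each returns a list of dicts, best first, with "score" (0 to 1); they miss things now and then, are a little off and sometimes report something else, mostly with a low value. They report only what shows in the picture. A call takes as long as a camera call.
- nets.find_in(name, camera): "location" ([x, y, z] in mm, in world coordinates, good to about 4 mm: the middle of the surface that is visible of it).
- nets.silhouettes(name, camera): "mask" (400x640 bool, what is visible of it).
The state is a dict: "clock": time; "joint_pos": joint angles; "qvel": joint speeds; "joint_efforts": joint torques, N m; "ee_pos": TCP position; "tcp_rot": TCP orientation; "contact_force": force on the tool from outside, world axes, zero at the start; "moment": the same for the moment, N m; "grip_width": opening from 0.0 (shut) to 1.0 (fully open); "finger_force": force on a finger pad.
Only numpy, scipy, OpenCV 4.12 (cv2) and the standard library are available. Lean on these libraries where they do the work, as an engineer would, in place of code of your own. Each camera call takes 0.05 s, during which the arm holds its last target. There are 200 camera calls.

### The job

The glass lapping plate must be level or the grit slurry runs off it: one edge of its board rests on the bench rail, but the opposite edge stands too low. Stand the spirit level in the middle of the glass, pointing from the rail to the low edge, and push the wooden wedge, thin end first, under the low edge between its two little feet until the bubble rests between the two black lines. Leave the wedge holding the plate up and the level standing on the glass, with the plate still on its rail, and do not disturb the grit jar, the cup or the stone slab.

Things in the scene. Friction and masses are not known exactly. Their poses are not given: they have to be found in the camera images.
- rail: Fixed brown stepped wooden rail, 250 mm long (y) x 48 mm (x), let into the bench by 0 to 4 mm (differs). Origin: mid-length, at its underside; x points away from the plate. Its ledge (x -22.5 to -0.5 mm, top 16 mm above the origin) carries one edge of the board; a lip (top 34 mm) behind it stops the board from sliding further along +x.
- lap_board: Lapping plate: loose plywood board 220 (x) x 200 (y) x 18 mm, 1.3 kg, grey-green glass on it (190 x 170, top at z = 26 mm). Origin: centre of the board's underside. Its +x edge is on the rail; low edge at x = -110 mm, 6 mm or more clear beneath; slopes down to it by 0.025 to 0.052 rad at first. Steel feet, 18 mm across, 7 mm high, at x = -90, y = +-80 mm; clear between.
- low_edge (a point): Middle of the low edge of the board, at its underside (board x = -110 mm). When level it stands as high as the rail's ledge, that is it must rise by about 0.2 m x the slope; a wedge bears on this edge.
- level: Yellow spirit level with black ends, 160 mm long (x), 26 mm wide (y), 45 mm high, 0.22 kg, stands loose on the bench at first. Origin: centre of its underside. Solid up to z = 30 mm; a lime vial in the middle 60 mm of its top has two black lines round it, 29 mm apart. Works either way round. Grip from above across its width at the middle.
- bubble (a joint): White bubble of the level, 18 mm long: distance in m of its centre from mid-way between the lines, along the level's +x. It floats to the higher end, 0.7 m per rad of slope (positive when the +x end is high), stops at +-0.024, settles in about 2 s. Between the lines means within +-0.005.
- wedge: Light wooden wedge, 130 mm long (x), 40 mm wide (y), 0.08 kg, lies loose on its flat underside. 3.5 mm thick at the thin end (x = +65 mm), rising evenly to 23 mm at the thick end (x = -65 mm). Origin: centre of its underside. Grip from above across its width near the thick end (x = -45 mm). Friction holds it where it is left; pushing it in takes up to about 15 N.
- wedge_tip (a point): Middle of the wedge's thin end at its underside.
- jar: Bystander: glass grit jar with a red cap, 64 mm across, 93 mm high; origin at the centre of its underside.
- cup: Bystander: blue plastic cup, 77 mm across, 86 mm high; origin at the centre of its underside.
- slab: Bystander: pale green sawn stone slab, 54 x 58 x 16 mm; origin at the centre of its underside.

How it is judged:
By the outcome, as a careful person would: the job done as asked, in the order asked, and still so for the second after the job is handed in, with the robot touching nothing.
It also fails if it takes over 67 s, if anything falls off the work surface, if the arm or the gripper's body presses on something with over 40 N, if the wrist force passes 120 N, or if a joint passes its speed limit or range.

## Working session

There is one attempt and no reset: what is moved stays moved. The work goes in short steps, Python scripts to look and compute and a tool call to move; the robot and the scene stay as the last step left them, time stands still between calls to the robot, and variables do not carry over. Pictures are saved under pics/ and viewed, at most 10 in all, crops included, and the job is handed in when it is done.

Besides the shell and the picture viewer there is one more tool, called after "Emit:" in YAML: its name, and indented under it one key for each argument. play_rows: Moves the arm, as the interface text tells. Its arguments: {"type":"object","properties":{"moves":{"type":"string"}},"required":["moves"]}

```bash
mkdir -p pics; ls; cat > h.py <<'E'
import numpy as np, cv2
from rig import manip, eyes, nets
def proj(c,P):
    T=np.array(c["T"]);p=(np.atleast_2d(P)-T[:3,3])@T[:3,:3]
    return np.c_[c["cx"]+c["fx"]*p[:,0]/-p[:,2], c["cy"]-c["fy"]*p[:,1]/-p[:,2]]
def ray(c,uv,fish=False):
    T=np.array(c["T"]);uv=np.atleast_2d(np.asarray(uv,float))
    d=np.c_[(uv[:,0]-c["cx"])/c["fx"],-(uv[:,1]-c["cy"])/c["fy"]]
    if fish:
        r=np.linalg.norm(d,axis=1,keepdims=True);d=np.c_[d/np.maximum(r,1e-9)*np.sin(r),-np.cos(r)]
    else: d=np.c_[d,-np.ones(len(d))]
    return T[:3,3],d@T[:3,:3].T
def onz(c,uv,z,fish=False):
    o,d=ray(c,uv,fish);return o+d*((z-o[2])/d[:,2:3])
E
python3 - <<'E'
from h import *
ims=[]
for n in ["scene","side"]:
    c=eyes.camera(n);cv2.imwrite(f"pics/{n}0.png",c["image"][:,:,::-1])
    print(n,c["fx"],c["cx"],np.round(np.array(c["T"]),3).tolist(),[k for k in c])
    for t in ["rail","lap_board","low_edge","level","wedge","wedge_tip","jar","cup","slab"]:
        print(t,[(np.round(r["location"]).tolist(),round(r["score"],2)) for r in nets.find_in(t,n)[:2]])
print(manip.state()["clock"])
E
```

```text
pics
scene 418.87709050653046 315.7585100933183 [[-0.718, 0.288, -0.634, -163.779], [-0.696, -0.316, 0.645, 780.935], [-0.015, 0.904, 0.427, 600.613], [0.0, 0.0, 0.0, 1.0]] ['image', 'fx', 'fy', 'cx', 'cy', 'T']
rail [([560.0, 125.0, 25.0], 0.74)]
lap_board [([575.0, 11.0, 35.0], 0.85)]
low_edge [([488.0, 314.0, 10.0], 0.56)]
level [([535.0, -349.0, 28.0], 0.83)]
wedge [([490.0, 319.0, 9.0], 0.85)]
wedge_tip [([489.0, 315.0, 10.0], 0.65)]
jar [([752.0, -46.0, 52.0], 0.59)]
cup [([748.0, -164.0, 56.0], 0.83)]
slab [([747.0, -316.0, 15.0], 0.55)]
side 402.06743817812503 319.8926649741938 [[0.954, 0.164, -0.249, 379.137], [-0.297, 0.451, -0.842, -981.225], [-0.026, 0.878, 0.479, 575.344], [0.0, 0.0, 0.0, 1.0]] ['image', 'fx', 'fy', 'cx', 'cy', 'T']
rail [([512.0, 105.0, 28.0], 0.91)]
lap_board [([600.0, -50.0, 37.0], 0.73)]
low_edge [([596.0, -48.0, 36.0], 0.66)]
level [([497.0, -386.0, 35.0], 0.91)]
wedge [([501.0, 298.0, 7.0], 0.64)]
wedge_tip [([495.0, 302.0, 8.0], 0.88), ([597.0, -45.0, 36.0], 0.23)]
jar [([757.0, -85.0, 72.0], 0.78)]
cup [([760.0, -209.0, 61.0], 0.62)]
slab [([752.0, -340.0, 12.0], 0.77)]
1.0
```

View pics/scene0.png

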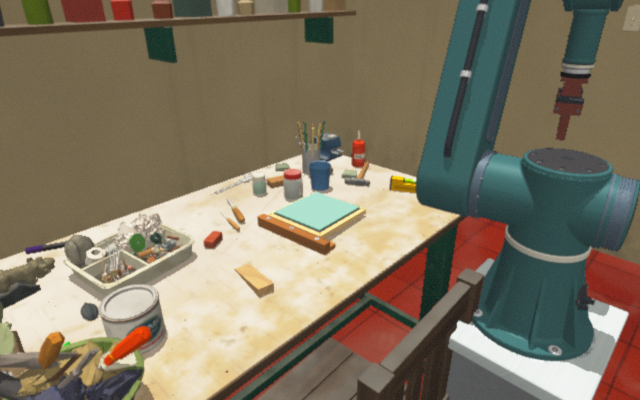

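View pics/side0.png

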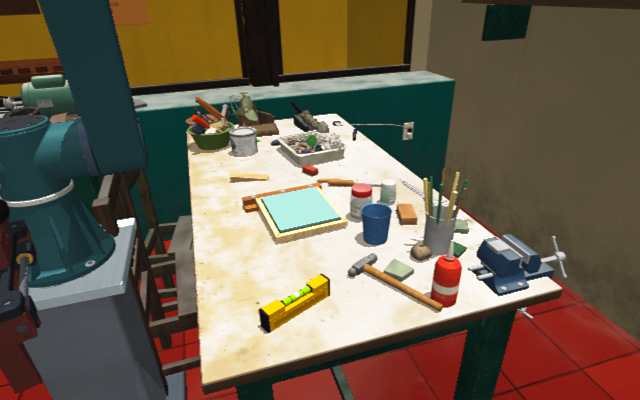

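The scene view shows the rail on the robot's left (+y) side of the plate, px (295,232). The low edge faces -y, the wedge is at (254,278), and the side view shows the level at (295,302). I'll move the wrist camera over the level first.

Emit:
play_rows:
  moves: "6.6 4 3 0 0 0 1;6.6 4 3 0 0 0 1;6.6 4 3 0 0 0 1;6.6 4 3 0 0 0 1;6.6 4 3 0 0 0 1;6.6 4 3 0 0 0 1;6.6 4 3 0 0 0 1;6.6 4 3 0 0 0 1;6.6 4 3 0 0 0 1;6.6 4 3 0 0 0 1;6.6 4 3 0 0 0 1;6.6 4 3 0 0 0 1"

```text
clock: 2.5
ee_pos: [483.5, -380.3, 372.5]
tcp_rot: [-0.0, 0.992, 0.129, -0.0]
contact_force: [-0.3, -0.4, -0.3]
grip_width: 1.004
finger_force: 0.0
```

```bash
python3 - <<'E'
from h import *
import pickle
s=manip.state();print(s["clock"],s["ee_pos"],s["tcp_rot"],s["joint_pos"])
c=eyes.camera("wrist");cv2.imwrite("pics/w1.png",c["image"][:,:,::-1])
print(c["fx"],c["cx"],c["cy"],np.round(np.array(c["T"]),3).tolist())
m={t:[(r["score"],r["mask"]) for r in nets.silhouettes(t,"wrist")[:1]] for t in ["level","lap_board","rail","jar","cup","slab"]}
pickle.dump((c,m),open("w1.pkl","wb"))
for t in ["level","lap_board","rail","wedge"]:
    print(t,[(np.round(r["location"]).tolist(),round(r["score"],2)) for r in nets.find_in(t,"wrist")[:1]])
E
```

```text
2.5 [ 483.49661157 -380.27232984  372.45224754] [-1.76652851e-04  9.91644133e-01  1.29003361e-01 -1.26931990e-04] [-7.78714197e-01  2.89531876e-01  1.24949018e+00  1.72577756e-05
  1.60300531e+00  5.33354922e-01]
309.70691628693146 324.08396961961904 194.07014555345958 [[0.256, 0.936, 0.242, 548.445], [-0.967, 0.248, 0.064, -363.295], [0.0, -0.251, 0.968, 534.341], [0.0, 0.0, 0.0, 1.0]]
level [([504.0, -376.0, 45.0], 0.75)]
lap_board [([602.0, -35.0, 29.0], 0.88)]
rail [([548.0, 108.0, 30.0], 0.86)]
wedge [([506.0, 296.0, 8.0], 0.73)]
```

View pics/w1.png

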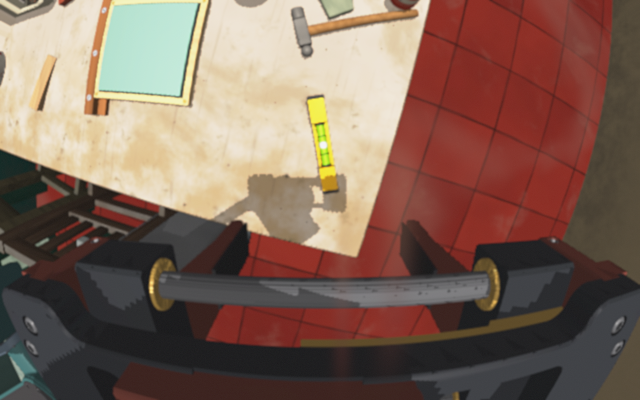

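The wrist view shows the level at px (322,145) on the near right and the plate at (150,50), with the rail on its left. Next I'll fit the models to the masks across the views.

```bash
cat >> h.py <<'E'
from scipy.optimize import minimize
def fproj(c,P):
    T=np.array(c["T"]);p=(P-T[:3,3])@T[:3,:3];r=np.linalg.norm(p[:,:2],axis=1);th=np.arctan2(r,-p[:,2])
    k=c["fx"]*th/np.maximum(r,1e-9);return np.c_[c["cx"]+k*p[:,0],c["cy"]-k*p[:,1]]
def box(x0,x1,y0,y1,z0,z1,zb=None):
    # zb: top height at x0 end (for wedge); else z1
    zb=z1 if zb is None else zb
    V=np.array([[x,y,z] for x in(x0,x1) for y in(y0,y1) for z in(z0,(zb if x==x0 else z1))],float)
    t=np.linspace(0,1,9)[:,None]
    return np.vstack([V[i]*(1-t)+V[j]*t for i in range(8) for j in range(i)])
def place(P,x,y,z,yaw,pit=0):
    cp,sp,cy,sy=np.cos(pit),np.sin(pit),np.cos(yaw),np.sin(yaw)
    R=np.array([[cy,-sy,0],[sy,cy,0],[0,0,1]])@np.array([[cp,0,-sp],[0,1,0],[sp,0,cp]])  # pit>0: +x end high
    return P@R.T+[x,y,z]
def iou(views,P,q):
    W=place(P,*q);out=[]
    for c,m,f in views:
        uv=fproj(c,W) if f else proj(c,W)
        h=cv2.convexHull(np.round(uv*16).astype(np.int32))
        im=np.zeros((400,640),np.uint8);cv2.fillConvexPoly(im,h,255,cv2.LINE_AA,4);a=im/255.
        out.append(np.minimum(a,m).sum()/np.maximum(a,m).sum())
    return np.array(out)
def fit(views,P,q0,step):
    q=np.array(q0,float)
    for k in (1,.5):
        S=np.vstack([q]+[q+np.eye(len(q))[i]*step[i]*k for i in range(len(q))])
        r=minimize(lambda v:-iou(views,P,v).mean(),q,method="Nelder-Mead",options=dict(initial_simplex=S,xatol=.01,fatol=1e-5,maxiter=600));q=r.x
    return q,iou(views,P,q)
LEVEL=box(-80,80,-13,13,0,45);BOARD=box(-110,110,-100,100,0,18);WEDGE=box(-65,65,-20,20,0,3.5,23)
def view(cam,names):
    c=eyes.camera(cam);d={}
    for n in names:
        r=nets.silhouettes(n,cam)
        if r: d[n]=(c,r[0]["mask"].astype(float),cam=="wrist");print(cam,n,round(r[0]["score"],2),int(r[0]["mask"].sum()))
    return d
E
python3 - <<'E'
from h import *
V={k:view(k,["level","lap_board","wedge"]) for k in("wrist","side","scene")}
import pickle;pickle.dump(V,open("V.pkl","wb"))
g=lambda n,cs:[V[k][n] for k in cs if n in V[k]]
for y in (-.1,.2,):
  print("level",*fit(g("level",["wrist","side"]),LEVEL,[504,-376,0,y],[15,15,5,.2]))
for cs in (["wrist","side"],):
  print("board",*fit(g("lap_board",cs),BOARD,[595,0,10,1.65,.035],[15,15,5,.1,.03]))
for y in (0,np.pi):
  print("wedge",*fit(g("wedge",["scene","side"]),WEDGE,[498,305,0,y],[15,15,4,.2]))
E
```

```text
wrist level 0.59 1630
wrist lap_board 0.8 10048
wrist wedge 0.59 669
side level 0.8 1865
side lap_board 0.78 3262
side wedge 0.67 335
scene level 0.75 337
scene lap_board 0.79 2454
scene wedge 0.84 692
level [ 5.03448791e+02 -3.72982508e+02 -1.00973434e+00  4.12101832e-01] [0.90235317 0.88554459]
level [ 5.03526533e+02 -3.73158111e+02 -7.43811681e-01  4.15678814e-01] [0.90279919 0.88600256]
board [ 6.06795965e+02 -4.75896280e+00  7.04508300e+00  1.64490896e+00
 -7.88094983e-04] [0.98087952 0.94742187]
wedge [ 5.11788801e+02  3.08970250e+02 -1.00721053e+00 -2.00649151e-01] [0.89020013 0.85705772]
wedge [5.09821138e+02 3.09454599e+02 3.67798254e-01 2.96056762e+00] [0.75763877 0.73294731]
```

Emit:
play_rows:
  moves: "0.4 0.14 -4 0 0 1.5 1;0.4 0.14 -4 0 0 1.5 1;0.4 0.14 -4 0 0 1.5 1;0.4 0.14 -4 0 0 1.5 1;0.4 0.14 -6.5 0 0 1.5 1;0.4 0.14 -6.5 0 0 1.5 1;0.4 0.14 -6.9 0 0 1.5 1;0.4 0.14 -7.32 0 0 1.5 1;0.4 0.14 -7.32 0 0 1.5 1;0.4 0.14 -7.32 0 0 1.5 1;0.4 0.14 -7.32 0 0 1.5 0.1;0.4 0.14 -7.32 0 0 1.5 0.1;0.4 0.14 -7.32 0 0 1.5 0.1;0.4 0.14 -7.32 0 0 1.5 0.1;0.4 0.14 -7.32 0 0 1.5 0.1;0.4 0.14 -7.32 0 0 1.5 0.1;0.4 0.14 -7.32 0 0 1.5 0.1"

```text
clock: 5.78
ee_pos: [504.1, -372.7, 6.5]
tcp_rot: [-0.0, 0.978, 0.207, -0.0]
contact_force: [0.5, 0.1, -0.5]
grip_width: 0.291
finger_force: 30.0
```

```bash
python3 - <<'E'
from h import *
import pickle;V=pickle.load(open("V.pkl","rb"))
B=np.vstack([BOARD,box(-95,95,-85,85,18,26)])
v=[V[k]["lap_board"] for k in("wrist","side")]
for p in (None,.025,.04,.052):
    if p is None: print(fit(v,B,[605,-4,10,1.645,.035],[5,5,3,.03,.02]))
    else:
        # centre height from the ledge resting
        r=minimize(lambda q:-iou(v,B,[q[0],q[1],14-100*p,q[2],p]).mean(),[605,-4,1.645],method="Nelder-Mead",options=dict(initial_simplex=[[605,-4,1.645],[612,-4,1.645],[605,4,1.645],[605,-4,1.68]]))
        print(p,r.x,r.fun)
E
```

```text
(array([ 6.06805383e+02, -4.34661515e+00,  6.33861628e+00,  1.64209365e+00,
        1.24749076e-03]), array([0.98084089, 0.94844026]))
0.025 [606.26873207  -7.57149684   1.64365233] -0.945156405205808
0.04 [606.84898589  -5.46776915   1.64397896] -0.941130496705012
0.052 [606.85078973  -4.16646186   1.64302594] -0.9371053418615043
```

Emit:
play_rows:
  moves: "0 0 1.2 0 0 0 0.1;0 0 2.4 0 0 0 0.1;0.3 1 3 0 0 1.7 0.1;0.6 2 3 0 0 3.4 0.1;0.9 3 3 0 0 5.1 0.1;1.2 4 3 0 0 6.8 0.1;1.5 5 3 0 0 8.5 0.1;1.8 6 3 0 0 10.2 0.1;2 7 3 0 0 11.75 0.1;2.05 7.35 3 0 0 11.75 0.1;2.05 7.35 3 0 0 11.75 0.1;2.05 7.35 3 0 0 11.75 0.1;2.05 7.35 3 0 0 11.75 0.1"

```text
clock: 7.4
ee_pos: [606.4, -6.9, 156.6]
tcp_rot: [0.0, 0.68, 0.733, -0.0]
contact_force: [0.6, 0.1, -2.3]
grip_width: 0.293
finger_force: 30.0
```

Emit:
play_rows:
  moves: "0 0.03 -1 0.35 0 0 0.1;0 0.03 -1.8 0.35 0 0 0.1;0 0.03 -2.1 0.35 0 0 0.1;0 0.03 -2.1 0.35 0 0 0.1;0 0.03 -2.16 0.35 0 0 0.1;0 0.03 -2.16 0.35 0 0 0.1;0 0.03 -2.16 0.35 0 0 0.1"

```text
clock: 8.28
ee_pos: [607.3, -3.8, 49.6]
tcp_rot: [-0.012, 0.679, 0.734, 0.014]
contact_force: [-0.3, -0.5, -2.5]
grip_width: 0.292
finger_force: 30.0
```

Emit:
play_rows:
  moves: "0 -0.02 -0.04 0 0 0 0.1;0 -0.02 -0.08 0 0 0 0.1;0 -0.02 -0.1 0 0 0 0.1;0 -0.02 -0.1 0 0 0 0.1"

```text
clock: 8.78
ee_pos: [606.5, -4.8, 43.4]
tcp_rot: [-0.013, 0.679, 0.734, 0.013]
contact_force: [0.6, -0.1, -2.2]
grip_width: 0.294
finger_force: 30.0
```

Emit:
play_rows:
  moves: "0 0 -0.02 0 0 0 0.1;0 0 -0.04 0 0 0 0.1;0 0 -0.04 0 0 0 0.1"

```text
clock: 9.15
ee_pos: [606.7, -4.8, 42.7]
tcp_rot: [-0.012, 0.679, 0.734, 0.014]
contact_force: [-2.1, 1.0, 7.9]
grip_width: 0.294
finger_force: 30.0
```

Emit:
play_rows:
  moves: "0 0 -0.04 0 0 0 0.8;0 0 -0.04 0 0 0 0.8;0 0 -0.04 0 0 0 0.8;0 0 -0.04 0 0 0 0.8;0 0 0.5 0 0 0 0.8;0 0 1.5 0 0 0 0.8;0 0 2.5 0 0 0 0.8;0 0 4 -0.35 0 0 0.8;0 0 4 -0.35 0 0 0.8;0 0 4 -0.35 0 0 0.8"

```text
clock: 10.4
ee_pos: [607.0, -4.7, 242.2]
tcp_rot: [0.001, 0.679, 0.734, 0.001]
contact_force: [-0.4, 0.4, -1.2]
grip_width: 0.801
finger_force: 0.0
```

```bash
python3 - <<'E'
from h import *
import pickle
s=manip.state();print(s["clock"],s["joint_pos"])
V={k:view(k,["level","lap_board","wedge"]) for k in("side","scene","wrist")}
pickle.dump(V,open("V2.pkl","wb"))
cv2.imwrite("pics/w2.png",V["wrist"]["level"][0]["image"][:,:,::-1])
g=lambda n,cs:[V[k][n] for k in cs if n in V[k]]
print("level",*fit(g("level",["wrist","side"]),LEVEL,[607,-5,37,1.645,.035],[8,8,5,.1,.02]))
E
```

```text
10.4 [-1.21700299e-01  3.51561386e-01  1.47093464e+00  2.22707373e-04
  1.31748345e+00 -1.98588843e-01]
side level 0.87 542
side lap_board 0.62 2778
side wedge 0.78 322
scene level 0.7 705
scene lap_board 0.89 1955
scene wedge 0.83 666
wrist level 0.75 3423
wrist lap_board 0.97 22347
wrist wedge 0.65 2455
level [ 6.05528853e+02 -5.44792030e+00  3.08166848e+01  1.64520507e+00
  3.73427899e-02] [0.93359801 0.76697983]
```

View pics/w2.png

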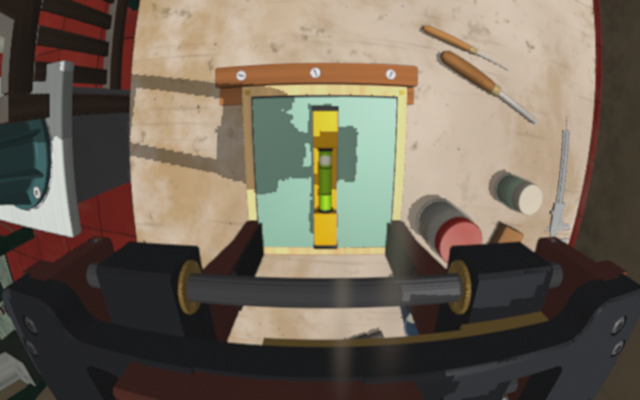

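The level stands mid-glass, px (325,175), with its bubble at the rail end (325,158), which is the high end. The wedge is next.

Emit:
play_rows:
  moves: "-0.3 0.7 0.5 0 0 -1.7 1;-0.6 1.4 0.5 0 0 -3.4 1;-0.9 2.1 0.5 0 0 -5.1 1;-1.2 2.8 0.3 0 0 -6.8 1;-1.5 3.5 0.3 0 0 -8.5 1;-1.8 4.2 0 0 0 -10.2 1;-2.1 5 0 0 0 -11.9 1;-2.4 5.7 -0.3 0 0 -13.6 1;-2.7 6.2 -0.6 0 0 -15.3 1;-2.78 6.46 -0.8 0 0 -17 1;-2.78 6.46 -0.8 0 0 -17.6 1;-2.78 6.46 -0.8 0 0 -17.6 1;-2.78 6.46 -0.8 0 0 -17.6 1;-2.78 6.46 -0.8 0 0 -17.6 1"

```text
clock: 12.75
ee_pos: [467.8, 318.0, 201.8]
tcp_rot: [-0.0, 0.995, -0.098, 0.0]
contact_force: [0.4, -0.8, 0.8]
grip_width: 0.998
finger_force: 0.0
```

```bash
python3 - <<'E'
from h import *
import pickle
s=manip.state();print(s["clock"],s["joint_pos"],s["ee_pos"],s["tcp_rot"])
W=view("wrist",["wedge","rail","lap_board","level"]);pickle.dump(W,open("W3.pkl","wb"))
V=pickle.load(open("V2.pkl","rb"))
cv2.imwrite("pics/w3.png",W["wedge"][0]["image"][:,:,::-1])
print(fit([W["wedge"],V["side"]["wedge"],V["scene"]["wedge"]],WEDGE,[512,309,0,-.2],[8,8,3,.1]))
print(fit([W["wedge"]],WEDGE,[512,309,0,-.2],[8,8,3,.1]))
print(iou([W["wedge"]],WEDGE,[512,309,0,-.2+np.pi]))
E
```

```text
12.75 [4.74855362e-01 3.29466492e-01 1.61172067e+00 7.01858408e-05
 1.19994297e+00 2.24102541e+00] [467.83720718 318.00966041 201.84238259] [-1.52784428e-04  9.95231165e-01 -9.75442146e-02  1.76659927e-04]
wrist wedge 0.97 3885
wrist rail 0.72 4562
wrist lap_board 0.82 10105
wrist level 0.57 2520
(array([ 5.09060270e+02,  3.08180819e+02, -1.11370954e+00, -2.06240594e-01]), array([0.91554472, 0.82424994, 0.85612395]))
(array([ 5.08038112e+02,  3.07081895e+02, -1.30748535e+01, -1.97901408e-01]), array([0.94311224]))
[0.80942531]
```

Emit:
play_rows:
  moves: "-0.06 -0.02 -1.2 0 0 0 1;-0.06 -0.02 -2.4 0 0 0 1;-0.06 -0.02 -3.4 0 0 0 1;-0.06 -0.02 -3.8 0 0 0 1;-0.06 -0.02 -3.94 0 0 0 1;-0.06 -0.02 -3.94 0 0 0 1;-0.06 -0.02 -3.94 0 0 0 0.2;-0.06 -0.02 -3.94 0 0 0 0.2;-0.06 -0.02 -3.94 0 0 0 0.2;-0.06 -0.02 -3.94 0 0 0 0.2;-0.06 -0.02 -3.94 0 0 0 0.2;-0.06 -0.02 -3.94 0 0 0 0.2"

```text
clock: 14.5
ee_pos: [464.6, 317.2, 4.7]
tcp_rot: [-0.0, 0.995, -0.098, 0.0]
contact_force: [0.5, -0.8, 0.2]
grip_width: 0.451
finger_force: 30.0
```

View pics/w3.png

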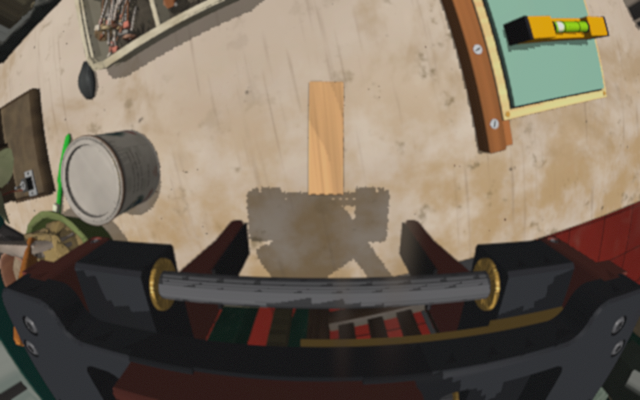

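```bash
python3 - <<'E'
from h import *
import pickle
W=pickle.load(open("W3.pkl","rb"));V=pickle.load(open("V.pkl","rb"));U=pickle.load(open("V2.pkl","rb"))
B=np.vstack([BOARD,box(-95,95,-85,85,18,26)])
# board position from views without level / rail occlusion: low edge line in scene, side0, wrist0
print(fit([V["wrist"]["lap_board"],V["side"]["lap_board"],U["wrist"]["lap_board"]],B,[606,-5,10,1.645,.037],[5,5,3,.03,.02]))
s=manip.state();print(s["ee_pos"],s["tcp_rot"],s["clock"])
E
```

```text
(array([ 6.05593450e+02, -6.27397073e+00,  7.94851362e+00,  1.64854618e+00,
       -3.31408052e-03]), array([0.97779943, 0.9475172 , 0.81685468]))
[464.63028406 317.15400282   4.69356189] [-5.24984531e-05  9.95217129e-01 -9.76875807e-02  2.59921696e-05] 14.5
```

The wedge lies at px (326,140), centred between the fingers. It is now gripped at 39.7 mm. Before the insertion I'll measure the cup and jar clearances.

```bash
python3 - <<'E'
from h import *
import pickle
a=np.linspace(0,2*np.pi,40)[:,None]
def cyl(r,h): return np.vstack([np.c_[r*np.cos(a),r*np.sin(a),0*a+z] for z in(0,h)])
S={k:view(k,["cup","jar"]) for k in("side","scene")}
for n,r,h,q in(("cup",38.5,86,[757,-187,0]),("jar",32,93,[757,-66,0])):
    v=[S[k][n] for k in S if n in S[k]]
    res=minimize(lambda p:-iou(v,cyl(r,h),[p[0],p[1],0,0]).mean(),q[:2],method="Nelder-Mead",options=dict(initial_simplex=[q[:2],[q[0]+8,q[1]],[q[0],q[1]+8]]))
    print(n,res.x,iou(v,cyl(r,h),[*res.x,0,0]))
E
```

```text
side cup 0.88 1073
side jar 0.95 693
scene cup 0.89 537
scene jar 0.79 553
cup [ 763.1429553  -179.29309916] [0.79999766 0.73436913]
jar [770.59320766 -63.86944887] [0.72509154 0.79466445]
```

Emit:
play_rows:
  moves: "0 0 1 0 0 0 0.2;0 0 2 0 0 0 0.2;0 -0.5 3 0 0 1 0.2;0.2 -1.4 3.2 0 0 2.5 0.2;0.4 -2.3 3.2 0 0 4 0.2;0.6 -3.2 3.2 0 0 5.5 0.2;0.9 -4.1 3.2 0 0 7 0.2;1.2 -5 3.2 0 0 8.5 0.2;1.5 -5.9 3.2 0 0 10 0.2;1.8 -6.8 3.2 0 0 11.5 0.2;2.1 -7.7 3.2 0 0 13 0.2;2.4 -8.6 3.2 0 0 14.5 0.2;2.7 -9.5 3.2 0 0 16 0.2;2.9 -10.4 3 0 0 17.6 0.2;2.97 -11.2 3 0 0 17.6 0.2;2.97 -11.56 3 0 0 17.6 0.2;2.97 -11.56 3 0 0 17.6 0.2;2.97 -11.56 2.5 0 0 17.6 0.2;2.97 -11.56 2 0 0 17.6 0.2;2.97 -11.56 2 0 0 17.6 0.2"

```text
clock: 17.3
ee_pos: [611.3, -257.9, 102.8]
tcp_rot: [-0.003, 0.679, 0.734, -0.0]
contact_force: [-0.2, 0.5, -0.8]
grip_width: 0.454
finger_force: 30.0
```

```bash
python3 - <<'E'
from h import *
import pickle
s=manip.state();print(s["clock"],s["joint_pos"],s["ee_pos"],s["tcp_rot"])
W=view("wrist",["wedge","lap_board","level","rail"]);S=view("side",["wedge","lap_board","level"])
pickle.dump((W,S),open("W4.pkl","wb"))
cv2.imwrite("pics/w4.png",W["lap_board"][0]["image"][:,:,::-1])
E
```

```text
17.3 [-5.03580087e-01  5.65922730e-01  1.48014073e+00  5.32961389e-04
  1.10085197e+00 -5.81633379e-01] [ 611.26679889 -257.91127686  102.81752725] [-2.64036960e-03  6.79065986e-01  7.34072372e-01 -4.09519991e-04]
wrist wedge 0.66 18903
wrist lap_board 0.77 8846
wrist level 0.73 3630
side lap_board 0.79 1966
side level 0.48 106
```

View pics/w4.png

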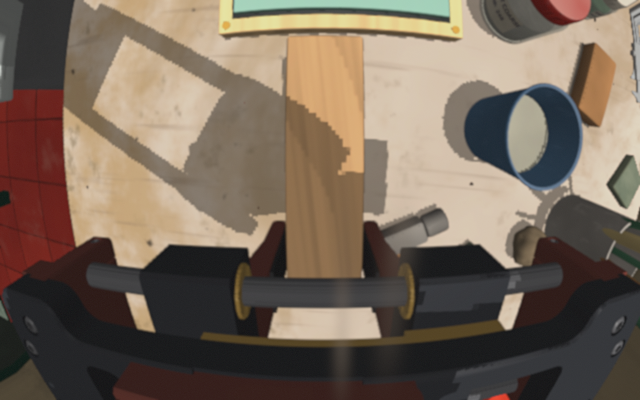

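The wedge points at the low edge (row 32, columns 218–465), between the feet. Something grey, probably the hammer head, lies at px (415,225), so I'll locate it and the low edge.

```bash
python3 - <<'E'
from h import *
import pickle
W,S=pickle.load(open("W4.pkl","rb"));c=W["lap_board"][0];w1=pickle.load(open("w1.pkl","rb"))[0];sd=S["lap_board"][0]
print("hammer w4",np.round(onz(c,[[440,213],[420,240],[385,240]],12,True)))
print("hammer w1",np.round(onz(w1,[[297,10],[305,55],[313,50],[415,13]],12,True)))
print("hammer side",np.round(onz(sd,[[350,274],[372,256],[440,305]],12)))
print("low edge corners top w4",np.round(onz(c,[[218,34],[465,40],[341,37]],26,True),1))
print("wedge tip corners",np.round(onz(c,[[287,37],[363,39]],100,True),1))
E
```

```text
hammer w4 [[ 715. -265.   12.]
 [ 700. -292.   12.]
 [ 667. -293.   12.]]
hammer w1 [[ 717. -272.   12.]
 [ 641. -306.   12.]
 [ 652. -317.   12.]
 [ 772. -467.   12.]]
hammer side [[ 642. -314.   12.]
 [ 716. -267.   12.]
 [ 776. -465.   12.]]
low edge corners top w4 [[ 515.  -127.3   26. ]
 [ 714.4 -113.    26. ]
 [ 612.8 -127.3   26. ]]
wedge tip corners [[ 582.  -148.8  100. ]
 [ 622.2 -146.8  100. ]]
```

Emit:
play_rows:
  moves: "0 0 -0.6 0 0 0 0.2;0 0 -1.2 0 0 0 0.2;0 0 -1.7 0 0 0 0.2;0 0 -1.9 0 0 0 0.2;0 0 -1.99 0 0 0 0.2;0 0 -1.99 0 0 0 0.2;0 0 -1.99 0 0 0 0.2"

```text
clock: 18.62
ee_pos: [613.8, -261.2, 6.1]
tcp_rot: [0.001, 0.68, 0.734, 0.0]
contact_force: [-0.0, -0.7, -0.1]
grip_width: 0.449
finger_force: 30.0
```

Emit:
play_rows:
  moves: "0 0 -0.02 0 0 0 0.2;-0.015 0.2 -0.02 0 0 0 0.2;-0.03 0.4 -0.02 0 0 0 0.2;-0.045 0.6 -0.02 0 0 0 0.2;-0.06 0.8 -0.02 0 0 0 0.2;-0.075 1 -0.02 0 0 0 0.2;-0.09 1.2 -0.02 0 0 0 0.2;-0.09 1.2 -0.02 0 0 0 0.2"

```text
clock: 19.62
ee_pos: [609.7, -200.9, 4.7]
tcp_rot: [0.001, 0.679, 0.734, 0.0]
contact_force: [0.9, -3.7, 3.8]
grip_width: 0.453
finger_force: 30.0
```

```bash
cat > look.py <<'E'
from h import *
import sys
s=manip.state();print(s["clock"],np.round(s["ee_pos"],1),np.round(s["contact_force"],1))
t=sys.argv[1]
a=eyes.camera("side")["image"];b=eyes.camera("scene")["image"]
A=cv2.resize(a[170:270,230:390],None,fx=5,fy=5,interpolation=cv2.INTER_CUBIC)
cv2.imwrite(f"pics/{t}.png",A[:,:,::-1]);cv2.imwrite(f"pics/{t}_sc.png",b[:,:,::-1])
for n in("side","scene"):
    print(n,[(np.round(r["location"],1).tolist(),round(r["score"],2)) for r in nets.find_in("bubble",n)[:1]],[(np.round(r["location"],1).tolist(),round(r["score"],2)) for r in nets.find_in("level",n)[:1]])
E
python3 look.py p1
```

```text
19.625 [ 609.7 -200.9    4.7] [ 0.9 -3.7  3.8]
side [] [([595.7, 27.8, 72.0], 0.5)]
scene [] [([597.6, 8.9, 65.5], 0.87)]
```

View pics/p1.png

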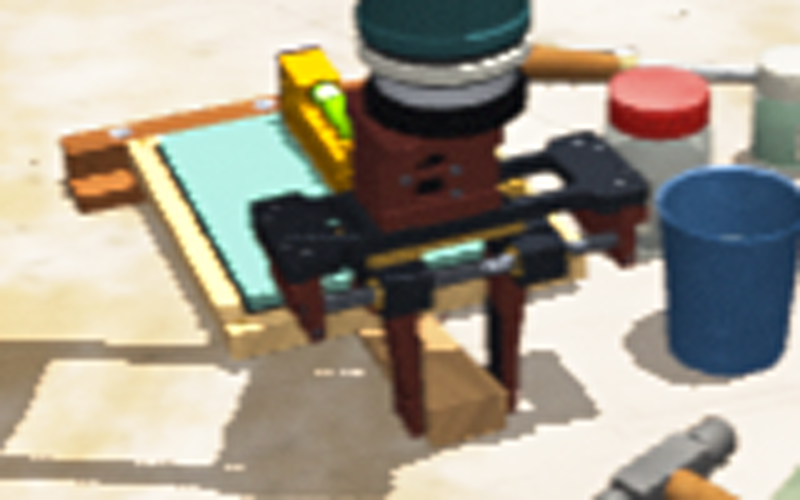

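The wedge is under the edge and just starting to bear, while the bubble (px 330,95 in the crop) is still at the rail end. I'll push 40 mm further, then back off and look from above.

Emit:
play_rows:
  moves: "-0.012 0.16 0 0 0 0 0.2;-0.024 0.32 0 0 0 0 0.2;-0.036 0.48 0 0 0 0 0.2;-0.048 0.64 0 0 0 0 0.2;-0.06 0.8 0 0 0 0 0.2;-0.06 0.8 0 0 0 0 0.2"

```text
clock: 20.68
ee_pos: [606.8, -162.0, 4.7]
tcp_rot: [0.002, 0.679, 0.734, -0.0]
contact_force: [0.5, -6.5, 5.5]
grip_width: 0.455
finger_force: 30.0
```

Emit:
play_rows:
  moves: "0 0 0 0 0 0 0.7;0 0 0 0 0 0 0.7;0 0 0 0 0 0 0.7;0 0 1 0 0 0 0.7;0 0 2 0 0 0 0.7;0 0 3 0 0 0 0.7;0 1 4 0 0 0 0.7;0 2 5 0 0 0 0.7;0 2 5 0 0 0 0.7;0 2 5 0 0 0 0.7;0 2 5 0 0 0 0.7;0 2 5 0 0 0 0.7;0 2 5 0 0 0 0.7;0 2 5 0 0 0 0.7"

```text
clock: 22.42
ee_pos: [605.4, -61.3, 253.6]
tcp_rot: [-0.0, 0.68, 0.733, -0.0]
contact_force: [-0.8, -1.7, 0.2]
grip_width: 0.7
finger_force: 0.0
```

```bash
cat > bub.py <<'E'
from h import *
import sys,pickle
s=manip.state();print(s["clock"],np.round(s["ee_pos"],1))
c=eyes.camera("wrist");im=c["image"]
b=nets.find_in("bubble","wrist");l=nets.silhouettes("level","wrist");w=nets.find_in("wedge","wrist")
print([(np.round(r["location"],1).tolist(),round(r["score"],2)) for r in b[:2]],[(np.round(r["location"],1).tolist(),round(r["score"],2)) for r in w[:1]])
m=l[0]["mask"];pickle.dump((c,m),open(sys.argv[1]+".pkl","wb"))
ys,xs=np.where(m);print(xs.min(),xs.max(),ys.min(),ys.max())
x0,x1,y0,y1=max(xs.min()-30,0),xs.max()+30,max(ys.min()-10,0),ys.max()+10
k=min(6,600//(y1-y0),800//(x1-x0));print("crop",x0,y0,k)
cv2.imwrite(f"pics/{sys.argv[1]}.png",cv2.resize(im[y0:y1,x0:x1],None,fx=k,fy=k,interpolation=cv2.INTER_CUBIC)[:,:,::-1])
E
python3 bub.py b1
```

```text
22.425 [605.4 -61.3 253.6]
[([606.3, -4.9, 82.6], 0.64), ([607.2, -151.3, 16.2], 0.59)] [([606.6, -151.2, 16.1], 0.9)]
317 342 52 196
crop 287 42 3
```

View pics/b1.png

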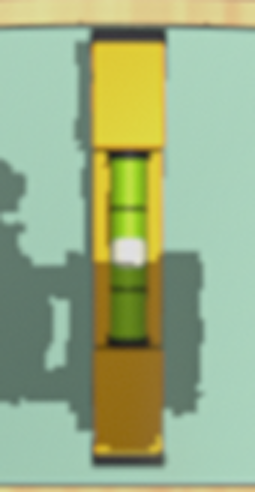

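The bubble (crop row 250) sits midway between the lines (rows 208 and 289). I'll wait for it to settle and check once more.

Emit:
play_rows:
  moves: "0 -0.5 0 0 0 0 0.7;0 -0.5 0 0 0 0 0.7;0 -0.5 0 0 0 0 0.7;0 -0.5 0 0 0 0 0.7;0 -0.5 0 0 0 0 0.7;0 -0.5 0 0 0 0 0.7;0 -0.5 0 0 0 0 0.7;0 -0.5 0 0 0 0 0.7;0 -0.5 0 0 0 0 0.7;0 -0.5 0 0 0 0 0.7;0 -0.5 0 0 0 0 0.7;0 -0.5 0 0 0 0 0.7;0 -0.5 0 0 0 0 0.7;0 -0.5 0 0 0 0 0.7;0 -0.5 0 0 0 0 0.7;0 -0.5 0 0 0 0 0.7"

```text
clock: 24.62
ee_pos: [605.7, -85.8, 254.2]
tcp_rot: [0.0, 0.68, 0.734, -0.0]
contact_force: [-0.8, 0.6, 1.3]
grip_width: 0.7
finger_force: 0.0
```

```bash
python3 bub.py b2; python3 - <<'E'
from h import *
import pickle
c,m=pickle.load(open("b2.pkl","rb"));im=c["image"]
cv2.imwrite("pics/b2.png",cv2.resize(im[0:260,200:460],None,fx=2.3,fy=2.3,interpolation=cv2.INTER_CUBIC)[:,:,::-1])
E
```

```text
24.625 [605.7 -85.8 254.2]
[([606.3, -4.0, 81.5], 0.48)] [([605.0, -151.7, 17.1], 0.77)]
319 344 31 176
crop 289 21 3
```

View pics/b2.png

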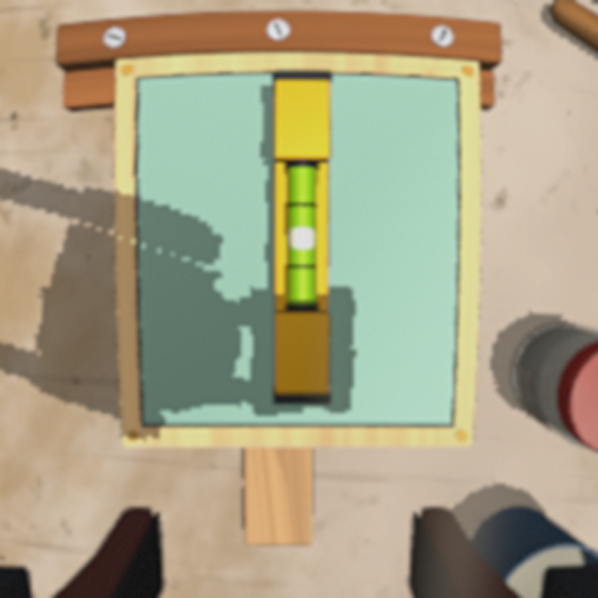

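The bubble (row 238) is within about 1.4 mm of mid-way between the lines (rows 203 and 267). The plate is on its rail, the wedge is between the feet and nothing is touching the robot, so I'm handing in.

```bash
python3 -c "
from rig import manip
print(manip.job_done())"
```

```text
the job is handed in; nothing more can be done
None
```

I handed the job in at about 25 s: the level stands mid-glass with its bubble about 1.4 mm from centre, the wedge holds up the low edge between its feet, the plate is on its rail, and the arm never went near the jar, cup or slab.

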